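# Load the pawn carrier and hold its bayonet collar home

### The arm

A 6-joint arm with a two-finger parallel gripper is mounted at the origin on the work surface. World frame = base frame: x ahead of the robot, y to its left, z up, the work surface at z = 0. Lengths are in mm, angles in rad, forces in N, time in s.
With the tool pointing down it reaches from about 300 to 775 mm from the base axis. Payload 14.6 kg.
Tool frame: the origin (TCP) lies at the very end of the fingers, on their centre line; the grasp point (between the pads) lies manip.grasp_offset behind it (manip.grasp_offset is the distance from the TCP to the grasp point, in mm); z points along the fingers, y is the direction in which the jaws open and shut (so a half turn about z gives the same grasp; the last joint's range is limited). The gripper opens to 94 mm and grips with 3 to 60 N. Pads are 16 mm wide; open, the fingers measure 119 mm over their backs; the gripper's body (75 mm by 177 mm) begins 78 mm behind the grasp point.
Start: joints at [1.047, 0.3, 1.521, -0, 1.321, -0.067], TCP at [242.589, 493.599, 205.446] pointing down, gripper open.
Joint ranges: [-3.03, 3.03], [-0.79, 2.21], [0.23, 2.52], [-1.04, 4.18], [0, 3.07], [-2.55, 2.55]. Speed limits (rad/s): [2.22, 2.22, 2.57, 3.14, 3.14, 3.14].

### API

Orientations are given as [roll, pitch, yaw] about the fixed x, y, z axes, in that order (R = Rz(yaw) Ry(pitch) Rx(roll)).
In Python, from cell import manip gives the robot as it stands.
- The arm moves only by the tool send_rows, never from a script. Its argument "commands" is a list of rows, each a list of 2 entries, a list of its own where there are three numbers: the shift along the tool's x, y, z in m, then the turn about the tool's z in rad. A call has exactly 8 rows; each row is the pose to reach, as a shift and turn from the pose commanded when the call began, along the tool's axes at that moment; what a row does not reach only later rows make up. A row lasts 1/12 s, in which the tool goes at most 41.7 mm and 7.16 degrees, less where a joint would pass 70% of its speed; a pose out of reach is approached as far as the arm can. A call with a gripper value outside its range is refused whole. "hand" is the closure, from -1 (fully open) to 1 (shut), so that 0 is half open, set as the call begins (left out, the last holds). The fingers move at their own pace and stop on an object; "force" is the grip in N (left out, the last holds). Time passes only in rows, so rows that repeat a pose let the fingers close, or fill a call up. It gives the time, the measured TCP pose, the force and the opening at its end, in the units of the state.
- manip.read_state(): the state, without advancing time (a new reading comes with each control period).
- manip.camera(name): name is "side" or "top"; returns the picture (420x560x3 uint8, red, green, blue); there is no depth.
- manip.camera_model(name): a dict with "K" (3x3 intrinsics, pixels), "k1" (the pictures are not rectified: a ray, as slopes to the right and down, at radius r is drawn at 1 + k1 r^2 times it, then the intrinsics apply), "eye" and "attitude" of the camera in the world. Camera axes: x right, y down, z forward; pixel columns grow to the right and rows downward; lengths in mm; the calibration is good to about 2 mm. A picture is of the moment at which its call begins. camera_model takes no time and is no camera call.
- manip.sign_off(): hands the job in, once; it reports no verdict.
The state is a dict: "clock": time; "joints": joint angles; "qd": joint speeds; "effort": joint torques, N m; "eef_pos": TCP position; "eef_rot": TCP orientation; "wrist_force": force on the tool from outside, world axes, zero at the start; "moment": the same for the moment, N m; "finger_gap": finger opening in mm.
Only numpy, scipy, OpenCV 4.12 (cv2) and the standard library are available. Lean on these libraries where they do the work, as an engineer would, in place of code of your own. Each camera call takes 0.05 s, during which the arm holds its last target.

### The job

Take any two of the four pawns from the oak rack and stand one in each of the two wells of the aluminium carrier, and let go of them. Then turn the knurled steel collar on the carrier until its hidden keyway drops over the pin and push it fully home onto its shoulder. The program finishes while still holding the collar pressed home with the fingers: its spring lifts it again if you let go. Leave the other two pawns standing in the rack and everything else on the bench where it is, and do not knock a pawn over.

Things in the scene. Friction and masses are not known exactly. Their poses are not given: they have to be found in the camera images.
- pawn0: turned walnut pawn, all four alike: 51.5 mm tall, foot 30 mm across, round head 19.5 mm across (widest 38 to 42 mm above the foot, good to grip there from above), neck 13 mm across at 28 mm. Mass 35 g (0.8 to 1.25 times that). Origin: centre of its underside; z up its axis. Stands on the rack at the start
- pawn1: turned walnut pawn, all four alike: 51.5 mm tall, foot 30 mm across, round head 19.5 mm across (widest 38 to 42 mm above the foot, good to grip there from above), neck 13 mm across at 28 mm. Mass 35 g (0.8 to 1.25 times that). Origin: centre of its underside; z up its axis. Stands on the rack at the start
- pawn2: turned walnut pawn, all four alike: 51.5 mm tall, foot 30 mm across, round head 19.5 mm across (widest 38 to 42 mm above the foot, good to grip there from above), neck 13 mm across at 28 mm. Mass 35 g (0.8 to 1.25 times that). Origin: centre of its underside; z up its axis. Stands on the rack at the start
- pawn3: turned walnut pawn, all four alike: 51.5 mm tall, foot 30 mm across, round head 19.5 mm across (widest 38 to 42 mm above the foot, good to grip there from above), neck 13 mm across at 28 mm. Mass 35 g (0.8 to 1.25 times that). Origin: centre of its underside; z up its axis. Stands on the rack at the start
- rack: oak rack at the back of the bench, fixed: board 70 mm (x) by 290 mm (y), top face 40 mm above the worktop, four places in a row along its y axis at -105, -35, 35 and 105 mm; in each a pawn stands between four short pegs that rise 7 mm above the board (clearance to the foot about 2 mm). Origin: centre of its underside, on the worktop
- carrier: aluminium carrier block, fixed to the worktop: 70 mm (x) by 260 mm (y) by 30 mm high, with two round wells and, 85 mm along its +y axis, the bayonet lock: a steel shoulder 40 mm across from 30 to 48 mm above the worktop, a central post 18 mm across up to 98 mm, and the knurled collar around the post. Origin: centre of its underside, on the worktop
- well0 (a point): centre of the floor of one well, 95 mm along the carrier's -y axis: well 39 mm across, 10 mm deep, floor 20 mm above the worktop
- well1 (a point): centre of the floor of the other well, 25 mm along the carrier's -y axis: same size
- collar_mid (a point): on the axis of the knurled steel collar, half way up it; moves up and down with the collar but does not turn with it, so it does not tell the collar's angle. The collar is 40 mm across and 32 mm tall; sprung up, its underside is 60 mm and this point 76 mm above the worktop; home, 48 and 64 mm
- collar_push (a joint): how far the collar is pushed down, m: 0 sprung up, 0.012 fully home on the shoulder. A spring lifts it (net about 1.5 N at the top, 6.5 N at home). At a wrong angle a pin inside the collar stops it rigidly at about 0.0025. Either push it down again at each new angle, or push lightly while turning
- post_top (a point): centre of the top of the lock's post, 98 mm above the worktop. A pin in the post, inside the collar, is hidden; two keyways in the collar, 180 degrees apart, pass it within about 15 degrees either side. The collar turns either way, no end stop, friction 0.02 N m. The start angle is hidden: 35 to 90 degrees from the nearest keyway, at most 145 in a chosen direction
- stone: grey bench stone 150 x 50 x 25 mm lying flat, 0.5 kg, to be left alone. Origin: centre of its underside
- bushing: brass bushing 24 mm across, 18 mm high, standing in front of the rack, to be left alone. Origin: centre of its underside
- bishop: black ebony bishop blank, 32 mm across, 72 mm tall, standing beyond the rack's -y end, to be left alone. Origin: centre of its underside
- gauge: aluminium spindle gauge, a stepped rod 14 mm thick and 120 mm long lying on the robot's side of the carrier, to be left alone. Origin: on the worktop under its middle, length along y
- blank: square walnut blank 90 x 30 x 30 mm lying flat, to be left alone. Origin: centre of its underside
- chuck_key: steel T-shaped chuck key 77 mm long, 60 mm across its bar, 11 mm high, lying flat, to be left alone. Origin: on the worktop under the middle of its shank

How it is judged:
By the outcome, as a careful person would: the job done as asked, in the order asked, and still so for the second after the job is handed in, while the arm keeps its last pose, push and grip.
It also fails if it takes over 72 s, if anything falls off the work surface, if the arm or the gripper's body presses on something with over 40 N, if the wrist force passes 120 N, or if a joint passes its speed limit or range.

## Working session

There is one attempt and no reset: what is moved stays moved. The work goes in short steps, Python scripts to look and compute and a tool call to move; the robot and the scene stay as the last step left them, time stands still between calls to the robot, and variables do not carry over. Pictures are saved under pics/ and viewed, and the job is handed in when it is done.

Besides the shell and the picture viewer there is one more tool, called after ">>>" as a command line: name --argument value ..., lists and objects as JSON in quotes. send_rows: Moves the arm, as the interface text tells. Its arguments: {"type":"object","properties":{"commands":{"type":"array","items":{"type":"array"}},"hand":{"type":"number"},"force":{"type":"number"}},"required":["commands"]}

```bash
mkdir -p pics; ls; python3 - <<'E'
from cell import manip
import cv2
print(manip.grasp_offset, manip.read_state())
for n in("side","top"):
    print(manip.camera_model(n)); cv2.imwrite(f"pics/{n}0.png",manip.camera(n)[:,:,::-1])
E
```

```text
pics
18.8 {'clock': 0.0, 'joints': array([ 1.04737365e+00,  3.00481117e-01,  1.52160900e+00,  8.55142791e-06,
        1.32071832e+00, -6.66068002e-02]), 'qd': array([-0.00132332,  0.00122617,  0.0016419 , -0.00086219,  0.00093866,
       -0.00119613]), 'effort': array([-2.91889650e-03, -5.31791174e+01, -3.52748716e+01,  7.07380241e-02,
        2.42361089e-02, -1.15462803e-04]), 'eef_pos': array([242.46476492, 493.35895049, 204.86903529]), 'eef_rot': array([-3.14038012e+00, -8.91838374e-05,  2.68477460e+00]), 'wrist_force': array([0.1615284 , 0.52623556, 0.41258031]), 'moment': array([-0.06753799,  0.02001046, -0.01578162]), 'finger_gap': 93.8199456485849}
{'K': array([[534.8492649 ,   0.        , 278.6578048 ],
       [  0.        , 534.8492649 , 213.64836394],
       [  0.        ,   0.        ,   1.        ]]), 'k1': -0.09341039473158441, 'eye': array([  63.65265752, -836.1442635 , 1225.75886741]), 'attitude': array([-2.42959478,  0.01111003, -0.52009394])}
{'K': array([[397.94744228,   0.        , 279.1919275 ],
       [  0.        , 397.94744228, 212.32938378],
       [  0.        ,   0.        ,   1.        ]]), 'k1': -0.03352699165827551, 'eye': array([ 360.12136265,   10.41081033, 1173.59056539]), 'attitude': array([-3.01158581, -0.00689691, -1.57296468])}
```

View pics/side0.png

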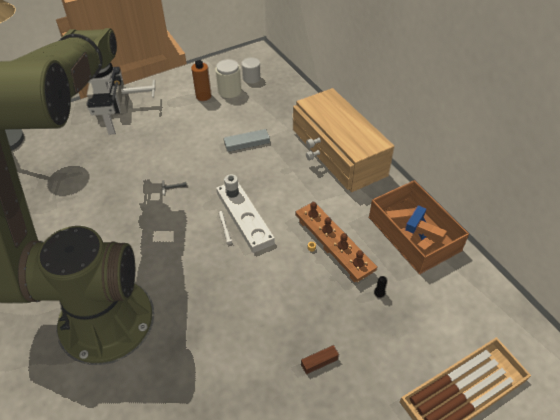

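View pics/top0.png

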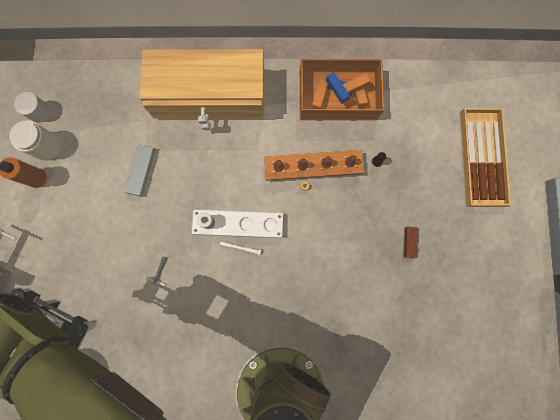

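```bash
cat > h.py <<'E'
import numpy as np, cv2
from scipy.spatial.transform import Rotation as R
from scipy.optimize import least_squares
from cell import manip
def M(n):
    m=manip.camera_model(n); return m,R.from_euler('xyz',m['attitude']).as_matrix()
def proj(n,P):
    m,A=M(n); c=(np.atleast_2d(P)-m['eye'])@A; s=c[:,:2]/c[:,2:]
    s=s*(1+m['k1']*(s**2).sum(1,keepdims=True)); K=m['K']
    return s*[K[0,0],K[1,1]]+[K[0,2],K[1,2]]
def atz(n,uv,z):
    m,A=M(n);K=m['K']; d=(np.array(uv,float)-[K[0,2],K[1,2]])/[K[0,0],K[1,1]]
    s=d.copy()
    for _ in range(20): s=d/(1+m['k1']*(s@s))
    r=A@np.array([s[0],s[1],1]); return m['eye']+r*(z-m['eye'][2])/r[2]
def crop(n,name,x0,y0,w,h,f,img=None):
    if img is None: img=manip.camera(n)
    c=cv2.resize(img[y0:y0+h,x0:x0+w,::-1],None,fx=f,fy=f,interpolation=cv2.INTER_CUBIC)
    for i in range(0,w,20):
        cv2.putText(c,str(x0+i),(i*f,8),0,.3,(0,0,255)); cv2.line(c,(i*f,10),(i*f,14),(0,0,255))
    for i in range(0,h,20):
        cv2.putText(c,str(y0+i),(0,i*f+4),0,.3,(0,0,255)); cv2.line(c,(20,i*f),(24,i*f),(0,0,255))
    cv2.imwrite(f"pics/{name}.png",c)
E
python3 - <<'E'
from h import *
for n,im in(("top",None),):
    im=cv2.imread('pics/top0.png')[:,:,::-1]
    crop('top','tc',185,140,220,125,3,im)
    im=cv2.imread('pics/side0.png')[:,:,::-1]
    crop('side','sc',205,165,185,140,4,im)
print(proj('top',[[0,0,0]]),proj('side',[[0,0,0]]))
print(proj('top',[[242,493,205]]),proj('side',[[242,493,205]]))
E
```

```text
[[280.28764774 392.47077915]] [[104.62712844 319.81093791]]
[[ 74.86722764 313.98875395]] [[114.14394255 123.8886458 ]]
```

View pics/tc.png

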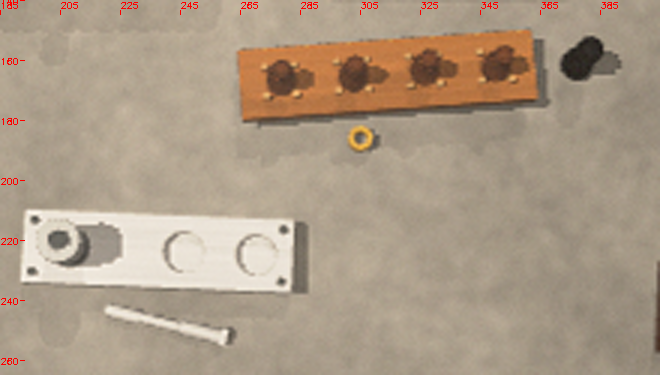

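View pics/sc.png

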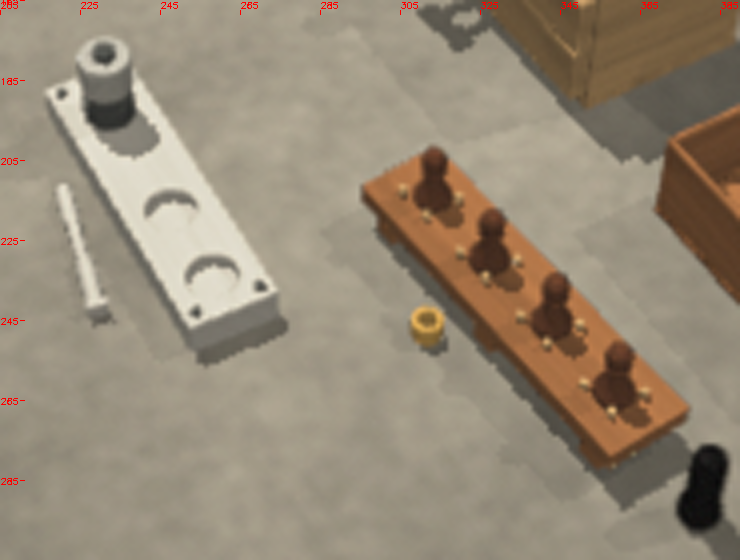

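```bash
cat > fit.py <<'E'
from h import *
def tp(l): return (np.array(l,float)+.5)/3-.5+[185,140]
def sd(l): return (np.array(l,float)+.5)/4-.5+[205,165]
def W(p,L):
    x,y,a=p; L=np.array(L,float);c,s=np.cos(a),np.sin(a)
    return np.c_[x+c*L[:,0]-s*L[:,1],y+s*L[:,0]+c*L[:,1],L[:,2]]
def fit(obs,p0):
    f=lambda p:np.concatenate([(proj(n,W(p,L))-uv).ravel() for n,L,uv in obs])
    r=least_squares(f,p0,loss='soft_l1'); print(np.round(r.x,4)); 
    for n,L,uv in obs: print(n,np.round(proj(n,W(r.x,L))-uv,1).tolist())
    return r.x
def both(nm,obs,p0):
    print(nm)
    for o in obs: fit([o],p0)
    return fit(obs,p0)
C=[[35,130,30],[35,-130,30],[-35,-130,30],[-35,130,30]]
car=both('carrier',[('top',C+[[0,-25,20],[0,-95,20]],tp([[24,210],[295,220],[293,292],[22,282],[184,252],[257,256]])),
 ('side',[C[3],C[1],C[2],[0,85,98]],sd([[45,93],[277,292],[190,327],[104,54]]))],[480,20,0])
Q=[[35,145,40],[35,-145,40],[-35,-145,40],[-35,145,40]]
rk=both('rack',[('top',Q,tp([[239,50],[530,30],[537,102],[243,121]])),
 ('side',[Q[3],Q[0],Q[1],Q[2]],sd([[362,187],[437,147],[688,409],[610,462]]))],[640,-50,0])
print('wells',W(car,[[0,-95,20],[0,-25,20],[0,85,76]]))
print('post top px',proj('top',W(car,[[0,85,98]])),tp([[60,240]]))
pl=W(rk,[[0,y,40+42] for y in(-105,-35,35,105)]); print(pl)
for n in('top','side'): print(n,np.round(proj(n,pl),1).tolist())
# head measured
for t,s in zip([(497,61),(427,63),(354,72),(283,75)],[(619,357),(556,287),(492,223),(434,161)]):
    a,b=tp([t])[0],sd([s])[0]
    r=least_squares(lambda p:np.r_[proj('top',p)[0]-a,proj('side',p)[0]-b],[640,-50,80]); print(np.round(r.x,1),r.cost, atz('side',b,82)[:2].round(1),atz('top',a,82)[:2].round(1))
print(car,rk)
E
python3 fit.py
```

```text
carrier
[ 4.779060e+02  1.229279e+02 -3.740000e-02]
top [[0.6, -0.0], [-0.2, -0.1], [-0.4, 0.0], [-0.3, 0.1], [0.3, 0.3], [0.0, -0.2]]
[ 4.796501e+02  1.250856e+02 -4.180000e-02]
side [[-0.0, -0.2], [0.4, 0.1], [-0.1, 0.6], [-0.3, -0.6]]
[ 4.784144e+02  1.234265e+02 -3.950000e-02]
top [[0.4, -0.3], [-0.3, -0.2], [-0.6, -0.1], [-0.5, -0.2], [0.1, 0.1], [-0.2, -0.3]]
side [[-0.2, 0.3], [0.4, 0.6], [-0.1, 1.1], [-0.5, -0.1]]
rack
[ 6.482073e+02 -9.947270e+01  6.830000e-02]
top [[-0.7, 0.2], [0.6, 0.4], [0.6, -0.4], [-0.5, -0.1]]
[ 6.504654e+02 -9.979700e+01  6.530000e-02]
side [[-0.4, -0.1], [0.1, -0.0], [0.5, 0.6], [-0.2, -0.5]]
[ 6.492851e+02 -9.978780e+01  6.730000e-02]
top [[-0.6, -0.2], [0.7, 0.0], [0.7, -0.8], [-0.4, -0.5]]
side [[-0.8, 0.1], [-0.3, 0.2], [0.2, 0.7], [-0.5, -0.3]]
wells [[474.66066929  28.50071967  20.        ]
 [477.42659697  98.44605292  20.        ]
 [481.77305475 208.36014803  76.        ]]
post top px [[203.57700731 219.33862346]] [[204.66666667 219.66666667]]
[[ 656.34859225 -204.54993083   82.        ]
 [ 651.63960481 -134.70850016   82.        ]
 [ 646.93061736  -64.8670695    82.        ]
 [ 642.22162991    4.97436117   82.        ]]
top [[352.4, 158.4], [327.7, 160.0], [303.0, 161.6], [278.2, 163.2]]
side [[359.0, 254.3], [342.7, 237.2], [327.2, 220.9], [312.5, 205.4]]
[ 656.7 -200.8   77.3] 1.8473370746668816 [ 658.  -203.8] [ 651.6 -198.6]
[ 652.3 -133.5   82.3] 1.0164921245409075 [ 655.3 -133.6] [ 649.6 -132.6]
[644.  -64.8  84.1] 1.7523282132518458 [648.9 -63.9] [640.9 -63.8]
[639.2   2.   87.5] 0.9320391023824566 [644.9   5.7] [638.    2.8]
[ 4.78414428e+02  1.23426529e+02 -3.95235418e-02] [ 6.49285111e+02 -9.97877848e+01  6.73220913e-02]
```

```bash
cat >> h.py <<'E'
def go(x,y,z,yaw=None):
    s=manip.read_state(); Rm=R.from_euler('xyz',s['eef_rot']).as_matrix()
    d=Rm.T@(np.array([x,y,z])-s['eef_pos'])/1000
    t=None if yaw is None else s['eef_rot'][2]-yaw
    print('t',round(s['clock'],2),'at',s['eef_pos'].round(1),'rot',s['eef_rot'].round(3),'F',s['wrist_force'].round(1),'gap',round(s['finger_gap'],1),'q',s['joints'].round(2)); print('SHIFT',d.round(4).tolist(),'TURN',t)
E
python3 - <<'E'
from h import *
for z in(0,100,150): print(z,[atz('top',p,z)[:2].round() for p in((264,105),(264,117),(142,105),(300,118))],[atz('side',p,z)[:2].round() for p in((294,103),(355,150),(357,187))])
go(647,-65,220,1.571+.067); go(642,5,220,1.571+.067)
E
```

```text
0 [array([848.,  48.]), array([809.,  48.]), array([849., 426.]), array([806., -63.])] [array([895., 529.]), array([941., 205.]), array([847.,  60.])]
100 [array([807.,  45.]), array([771.,  45.]), array([808., 391.]), array([768., -56.])] [array([828., 418.]), array([870., 120.]), array([783., -13.])]
150 [array([786.,  43.]), array([752.,  43.]), array([787., 373.]), array([749., -53.])] [array([794., 362.]), array([834.,  77.]), array([751., -50.])]
t 0.1 at [242.5 493.4 205. ] rot [-3.141 -0.     2.685] F [ 0.   1.1 -1. ] gap 93.9 q [ 1.05  0.3   1.52 -0.    1.32 -0.07]
SHIFT [-0.6093, -0.3228, -0.0148] TURN 1.0467952485536793
t 0.1 at [242.5 493.4 205. ] rot [-3.141 -0.     2.685] F [ 0.   1.1 -1. ] gap 93.9 q [ 1.05  0.3   1.52 -0.    1.32 -0.07]
SHIFT [-0.574, -0.2621, -0.0148] TURN 1.0467952485536793
```

>>> send_rows --commands '[[[-0.02,-0.009,0],0.04],[[-0.05,-0.023,0],0.1],[[-0.085,-0.039,0],0.16],[[-0.12,-0.055,0],0.22],[[-0.155,-0.071,0],0.29],[[-0.19,-0.087,0],0.36],[[-0.225,-0.103,0],0.43],[[-0.26,-0.119,0],0.5]]' --hand -0.3 --force 20

```text
clock: 0.77
eef_pos: [424.2, 270.4, 205.3]
eef_rot: [-3.141, -0.0, 2.181]
wrist_force: [0.9, 0.4, 0.1]
finger_gap: 61.0
```

```bash
python3 -c "
from h import *
go(641.5,4.5,150,1.571+.067)"
```

```text
t 0.77 at [424.2 270.4 205.3] rot [-3.141 -0.     2.181] F [0.9 0.4 0.1] gap 61.0 q [ 0.49  0.2   1.65 -0.    1.29 -0.12]
SHIFT [-0.3424, 0.0256, 0.0553] TURN 0.5433874574493984
```

>>> send_rows --commands '[[[-0.035,0.003,0.002],0.07],[[-0.075,0.006,0.005],0.15],[[-0.115,0.009,0.01],0.23],[[-0.155,0.012,0.015],0.31],[[-0.195,0.015,0.02],0.39],[[-0.235,0.018,0.03],0.46],[[-0.27,0.02,0.04],0.51],[[-0.3,0.022,0.05],0.54]]'

```text
clock: 1.43
eef_pos: [615.2, 37.3, 154.5]
eef_rot: [-3.141, 0.0, 1.641]
wrist_force: [0.3, 1.4, -0.4]
finger_gap: 61.2
```

```bash
python3 -c "
from h import *
go(641.5,4.5,125,1.571+.067)"
```

```text
t 1.43 at [615.2  37.3 154.5] rot [-3.141  0.     1.641] F [ 0.3  1.4 -0.4] gap 61.2 q [ 0.    0.49  1.38 -0.    1.27 -0.07]
SHIFT [-0.0345, 0.0239, 0.0295] TURN 0.0028009329258957827
```

>>> send_rows --commands '[[[-0.01,0.008,0.008],0.003],[[-0.022,0.016,0.016],0.003],[[-0.03,0.022,0.024],0.003],[[-0.0345,0.024,0.029],0.003],[[-0.0345,0.024,0.029],0.003],[[-0.0345,0.024,0.029],0.003],[[-0.0345,0.024,0.029],0.003],[[-0.0345,0.024,0.029],0.003]]'

```text
clock: 2.1
eef_pos: [640.7, 7.6, 127.2]
eef_rot: [3.141, 0.0, 1.643]
wrist_force: [0.8, -0.3, 0.3]
finger_gap: 60.9
```

```bash
python3 -c "
from h import *
go(641.5,4.5,62.5,1.571+.067)
crop('top','a1',230,110,160,120,4);crop('side','a2',260,130,140,140,4)"
```

```text
t 2.1 at [640.7   7.6 127.2] rot [3.141 0.    1.643] F [ 0.8 -0.3  0.3] gap 60.9 q [-0.05  0.57  1.33  0.    1.25 -0.12]
SHIFT [-0.0032, 0.0005, 0.0647] TURN 0.004603382808698653
```

View pics/a1.png

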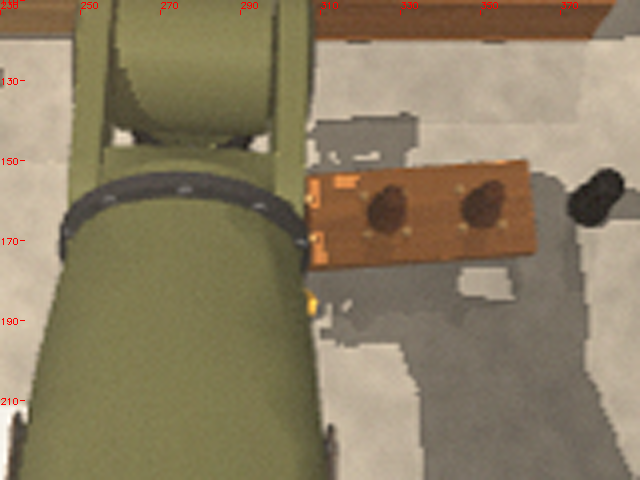

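View pics/a2.png

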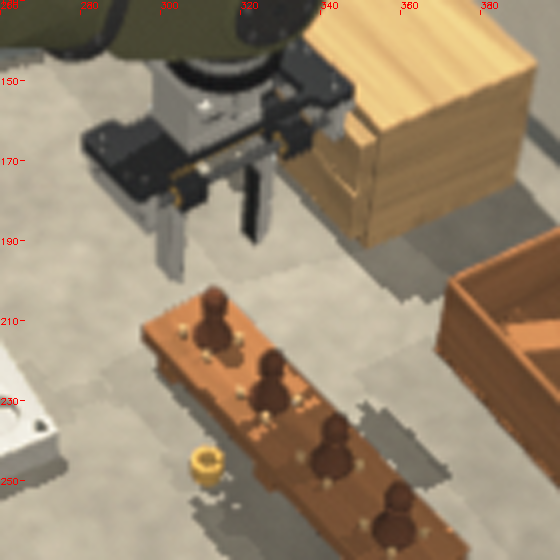

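>>> send_rows --commands '[[[0,0,0.004],0],[[0,0,0.008],0],[[0,0,0.016],0],[[0,0,0.024],0],[[0,0,0.03],0],[[0,0,0.03],0],[[0,0,0.03],0],[[0,0,0.03],0]]'

```text
clock: 2.87
eef_pos: [640.9, 6.9, 96.6]
eef_rot: [3.141, 0.0, 1.642]
wrist_force: [0.1, 0.0, -0.8]
finger_gap: 60.9
```

```bash
python3 -c "
from h import *
go(641.5,4.5,62.5,1.571+.067)
crop('side','a3',260,130,140,140,4)"
```

```text
t 2.87 at [640.9   6.9  96.6] rot [3.141 0.    1.642] F [ 0.1  0.  -0.8] gap 60.9 q [-0.05  0.6   1.35 -0.    1.19 -0.12]
SHIFT [-0.0025, 0.0004, 0.0341] TURN 0.0037069964742952877
```

View pics/a3.png

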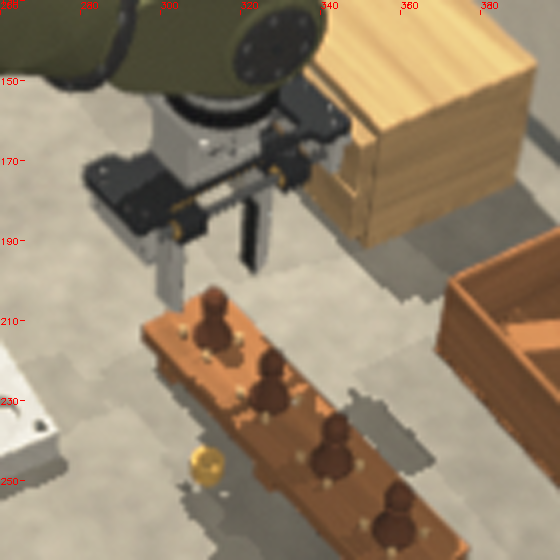

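```bash
python3 -c "
from h import *
print(proj('side',[[640.9,6.9,96.6],[641.5,4.5,91.5],[641.5,4.5,80]]))"
```

```text
[[311.90691516 201.71163041]
 [312.47000491 203.37302691]
 [312.32298135 206.05510383]]
```

>>> send_rows --commands '[[[-0.001,0,0.004],0],[[-0.002,0,0.01],0],[[-0.002,0,0.018],0],[[-0.002,0,0.026],0],[[-0.002,0,0.033],0],[[-0.002,0,0.034],0],[[-0.002,0,0.034],0],[[-0.002,0,0.034],0]]'

```text
clock: 3.58
eef_pos: [641.0, 5.0, 62.5]
eef_rot: [3.141, 0.0, 1.642]
wrist_force: [0.3, -0.2, -0.3]
finger_gap: 61.2
```

```bash
python3 -c "
from h import *
go(641.5,4.5,62.5,1.571+.067)
crop('side','a4',280,150,100,100,6)"
```

```text
t 3.58 at [641.    5.   62.5] rot [3.141 0.    1.642] F [ 0.3 -0.2 -0.3] gap 61.2 q [-0.05  0.64  1.37 -0.    1.13 -0.12]
SHIFT [-0.0005, 0.0005, 0.0] TURN 0.0038194842865610923
```

View pics/a4.png

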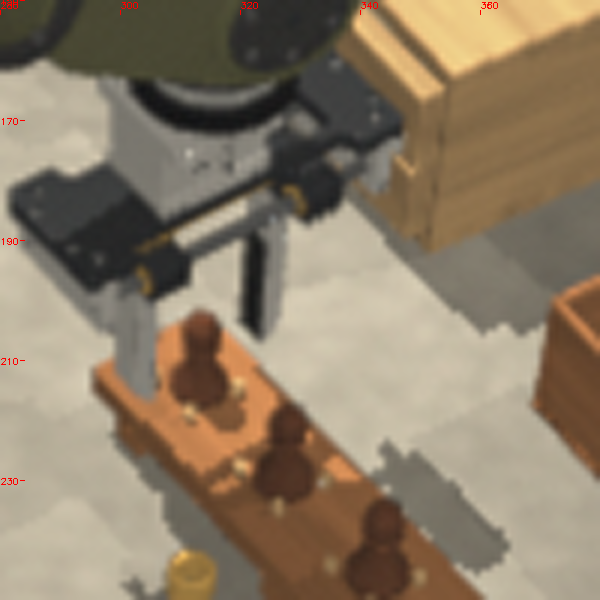

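Head lies between the fingers. Close.

>>> send_rows --commands '[[[0,0,0],0],[[0,0,0],0],[[0,0,0],0],[[0,0,0],0],[[0,0,0],0],[[0,0,0],0],[[0,0,0],0],[[0,0,0],0]]' --hand 1 --force 15

```text
clock: 4.3
eef_pos: [640.9, 5.0, 62.4]
eef_rot: [-3.142, 0.0, 1.642]
wrist_force: [0.1, -0.8, -0.3]
finger_gap: 18.3
```

>>> send_rows --commands '[[[0,0,-0.003],0],[[0,0,-0.008],0],[[0,0,-0.014],0],[[0,0,-0.022],0],[[0,0,-0.032],0],[[0,0,-0.042],0],[[0,0,-0.05],0],[[0,0,-0.055],0]]'

```text
clock: 4.97
eef_pos: [641.3, 5.0, 119.2]
eef_rot: [3.14, 0.0, 1.642]
wrist_force: [0.2, 0.5, 0.2]
finger_gap: 18.5
```

```bash
python3 -c "
from h import *
go(474.7,28.5,110,1.571-.04)
crop('side','a5',260,130,140,140,4)"
```

```text
t 4.97 at [641.3   5.  119.2] rot [3.14  0.    1.642] F [0.2 0.5 0.2] gap 18.5 q [-0.05  0.58  1.33 -0.    1.23 -0.12]
SHIFT [0.0353, -0.1645, 0.0089] TURN 0.1107836976674419
```

View pics/a5.png

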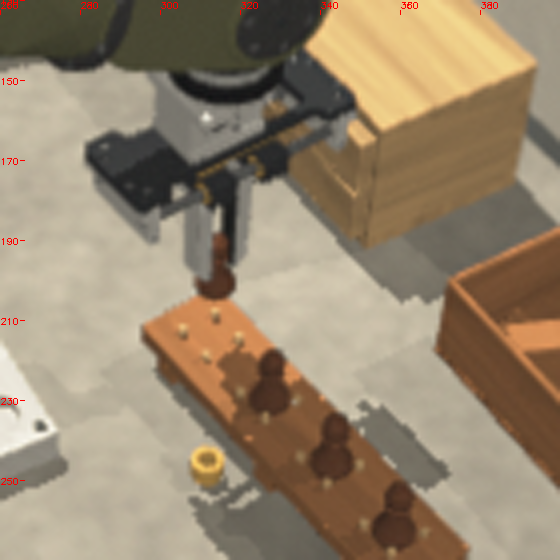

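>>> send_rows --commands '[[[0.002,-0.01,0],0.01],[[0.006,-0.03,0],0.025],[[0.012,-0.058,0],0.04],[[0.019,-0.088,0],0.06],[[0.025,-0.118,0],0.08],[[0.031,-0.144,0],0.1],[[0.034,-0.16,0],0.11],[[0.0355,-0.1645,0],0.11]]'

```text
clock: 5.68
eef_pos: [472.4, 29.0, 117.6]
eef_rot: [-3.141, 0.0, 1.532]
wrist_force: [0.3, -0.1, 0.1]
finger_gap: 18.2
```

>>> send_rows --commands '[[[0,0,0.004],0],[[0,0,0.01],0],[[0,0,0.018],0],[[0,0,0.026],0],[[0,0,0.034],0],[[0,0,0.04],0],[[0,0,0.042],0],[[0,0,0.042],0]]'

```text
clock: 6.35
eef_pos: [474.1, 28.7, 74.7]
eef_rot: [-3.14, 0.0, 1.532]
wrist_force: [0.3, -0.4, 0.2]
finger_gap: 18.7
```

```bash
python3 -c "
from h import *
go(474.7,28.5,42.5,1.571-.04)
crop('side','a6',205,150,120,110,6)"
```

```text
t 6.35 at [474.1  28.7  74.7] rot [-3.14   0.     1.532] F [ 0.3 -0.4  0.2] gap 18.7 q [-0.02  0.3   1.86  0.    0.99  0.02]
SHIFT [-0.0002, 0.0007, 0.0322] TURN 0.0007405978256873613
```

View pics/a6.png

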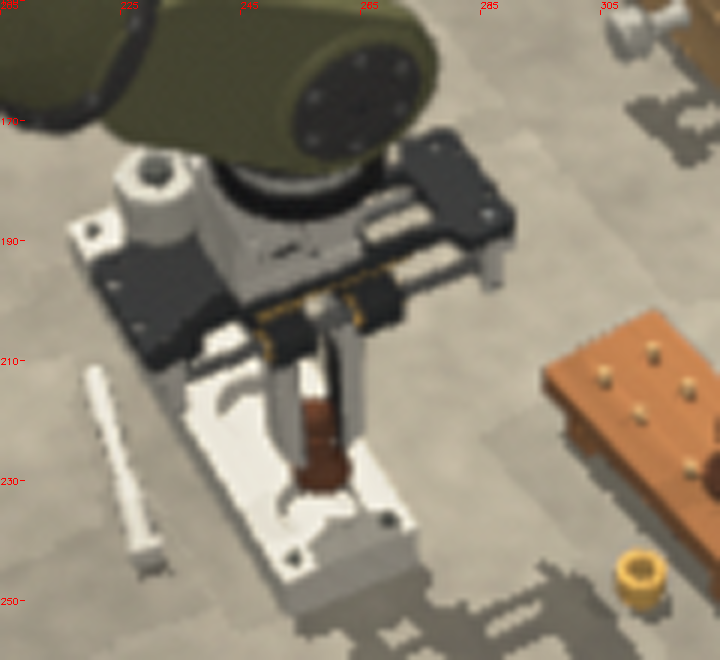

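>>> send_rows --commands '[[[0,0.0005,0.004],0],[[0,0.0005,0.01],0],[[0,0.0005,0.017],0],[[0,0.0005,0.023],0],[[0,0.0005,0.027],0],[[0,0.0005,0.029],0],[[0,0.0005,0.03],0],[[0,0.0005,0.031],0]]'

```text
clock: 7.07
eef_pos: [474.9, 28.7, 44.4]
eef_rot: [3.141, -0.0, 1.532]
wrist_force: [-0.4, -0.2, 0.0]
finger_gap: 18.4
```

```bash
python3 -c "
from h import *
go(474.7,28.5,42.5,1.571-.04)
crop('side','a7',205,150,120,110,6)"
```

```text
t 7.07 at [474.9  28.7  44.4] rot [ 3.141 -0.     1.532] F [-0.4 -0.2  0. ] gap 18.4 q [-0.02  0.35  1.88  0.    0.92  0.02]
SHIFT [-0.0002, -0.0002, 0.0019] TURN 0.0008426498195854837
```

View pics/a7.png

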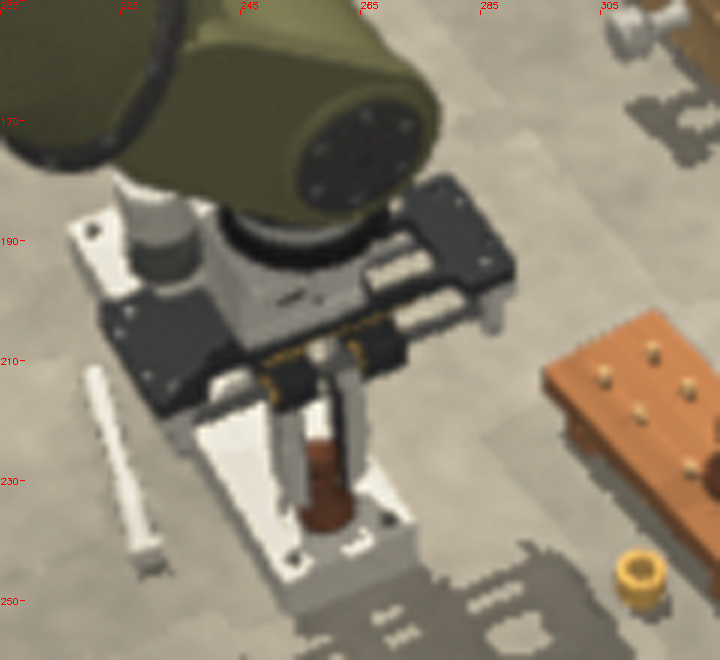

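```bash
python3 -c "
from h import *
a=np.linspace(0,6.283,60)
for z,r,c in((22,15,(474.7,28.5)),(30,19.5,(474.7,28.5))):
  p=proj('side',np.c_[c[0]+r*np.cos(a),c[1]+r*np.sin(a),0*a+z]); q=(p-[205,150]+.5)*6-.5
  print(q.min(0).round(),q.max(0).round())"
```

```text
[289. 494.] [351. 543.]
[278. 477.] [360. 540.]
```

>>> send_rows --commands '[[[0,0,0.0005],0],[[0,0,0.001],0],[[0,0,0.0015],0],[[0,0,0.002],0],[[0,0,0.002],0],[[0,0,0.002],0],[[0,0,0.002],0],[[0,0,0.002],0]]'

```text
clock: 7.78
eef_pos: [474.8, 28.7, 42.5]
eef_rot: [3.142, 0.0, 1.532]
wrist_force: [0.6, -0.1, -0.7]
finger_gap: 18.3
```

>>> send_rows --commands '[[[0,0,0.0003],0],[[0,0,0.0006],0],[[0,0,0.0009],0],[[0,0,0.0012],0],[[0,0,0.0015],0],[[0,0,0.0015],0],[[0,0,0.0015],0],[[0,0,0.0015],0]]'

```text
clock: 8.45
eef_pos: [475.6, 28.6, 41.7]
eef_rot: [3.139, -0.0, 1.532]
wrist_force: [0.4, -0.0, 7.3]
finger_gap: 18.4
```

```bash
python3 -c "
from h import *
go(474.7,28.5,42.5,1.571-.04)
crop('side','a8',235,200,50,50,12)"
```

```text
t 8.45 at [475.6  28.6  41.7] rot [ 3.139 -0.     1.532] F [ 0.4 -0.   7.3] gap 18.4 q [-0.02  0.35  1.88 -0.    0.91  0.02]
SHIFT [-0.0002, -0.0009, -0.0008] TURN 0.0007797376218630081
```

View pics/a8.png

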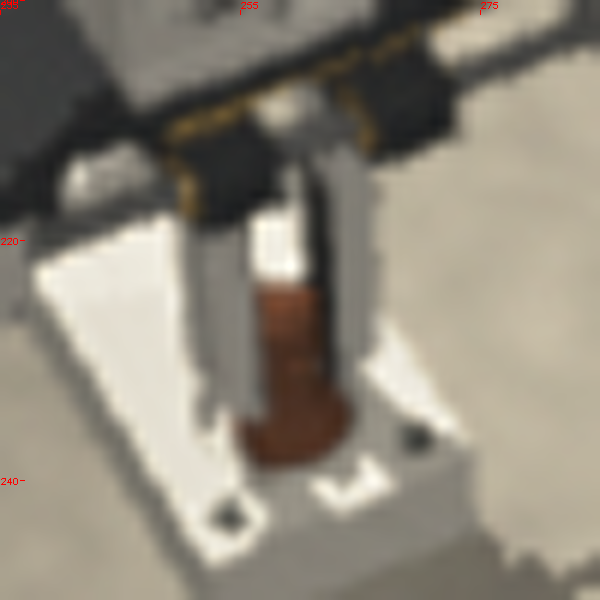

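>>> send_rows --commands '[[[0,0,-0.001],0],[[0,0,-0.001],0],[[0,0,-0.001],0],[[0,0,-0.001],0],[[0,0,-0.001],0],[[0,0,-0.001],0],[[0,0,-0.001],0],[[0,0,-0.001],0]]'

```text
clock: 9.17
eef_pos: [474.8, 28.7, 42.0]
eef_rot: [3.142, 0.0, 1.532]
wrist_force: [0.8, 0.2, 1.8]
finger_gap: 18.2
```

>>> send_rows --commands '[[[0,0,0],0],[[0,0,0],0],[[0,0,0],0],[[0,0,0],0],[[0,0,0],0],[[0,0,0],0],[[0,0,-0.001],0],[[0,0,-0.003],0]]' --hand 0

```text
clock: 9.83
eef_pos: [474.6, 28.7, 44.9]
eef_rot: [-3.141, -0.0, 1.532]
wrist_force: [-0.6, -0.1, 0.4]
finger_gap: 46.8
```

>>> send_rows --commands '[[[0,0,-0.005],0],[[0,0,-0.012],0],[[0,0,-0.022],0],[[0,0,-0.034],0],[[0,0,-0.046],0],[[0,0,-0.058],0],[[0,0,-0.068],0],[[0,0,-0.072],0]]'

```text
clock: 10.5
eef_pos: [475.4, 28.7, 119.0]
eef_rot: [3.139, -0.0, 1.532]
wrist_force: [0.1, -1.1, 0.1]
finger_gap: 47.1
```

```bash
python3 -c "
from h import *
go(646,-65.5,115,1.571+.067)
crop('side','a9',205,150,120,110,6)"
```

```text
t 10.5 at [475.4  28.7 119. ] rot [ 3.139 -0.     1.532] F [ 0.1 -1.1  0.1] gap 47.1 q [-0.02  0.23  1.82  0.    1.08  0.02]
SHIFT [-0.0875, 0.1741, 0.0044] TURN -0.10620561164007913
```

View pics/a9.png

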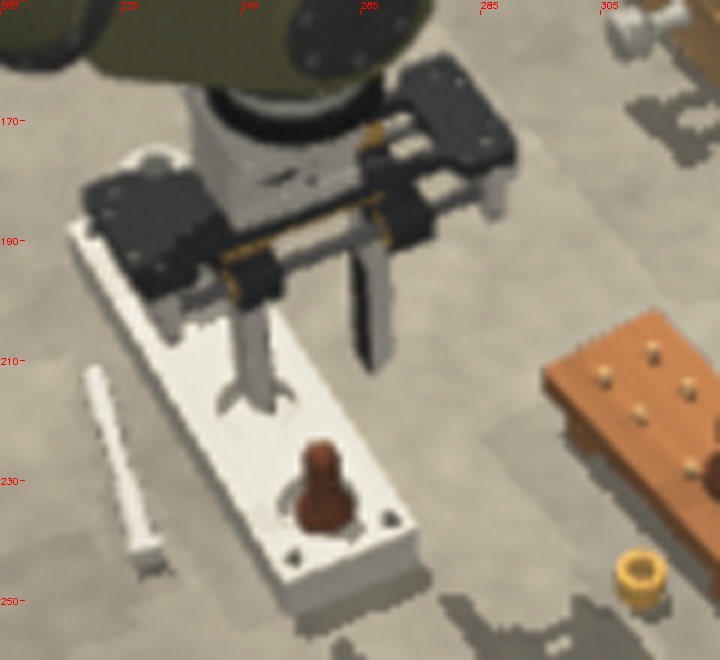

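>>> send_rows --commands '[[[-0.008,0.016,0],-0.01],[[-0.022,0.044,0],-0.03],[[-0.038,0.076,0],-0.05],[[-0.054,0.108,0],-0.07],[[-0.07,0.14,0],-0.09],[[-0.08,0.16,0],-0.1],[[-0.086,0.171,0],-0.105],[[-0.0875,0.174,0],-0.106]]'

```text
clock: 11.22
eef_pos: [646.0, -66.7, 115.7]
eef_rot: [-3.14, -0.0, 1.637]
wrist_force: [-0.5, 0.3, -0.6]
finger_gap: 46.9
```

>>> send_rows --commands '[[[0,0,0.003],0],[[0,0,0.008],0],[[0,0,0.014],0],[[0,0,0.018],0],[[0,0,0.02],0],[[0,0,0.02],0],[[0,0,0.02],0],[[0,0,0.02],0]]'

```text
clock: 11.88
eef_pos: [645.3, -65.5, 97.3]
eef_rot: [3.141, 0.0, 1.638]
wrist_force: [-0.1, 0.7, -0.0]
finger_gap: 47.2
```

```bash
python3 -c "
from h import *
go(646,-65.5,62.5,1.571+.067)
crop('side','b1',270,150,110,110,6)"
```

```text
t 11.88 at [645.3 -65.5  97.3] rot [3.141 0.    1.638] F [-0.1  0.7 -0. ] gap 47.2 q [-0.16  0.62  1.32 -0.    1.2  -0.22]
SHIFT [-0.0, 0.0006, 0.0348] TURN -0.00014208019363559643
```

View pics/b1.png

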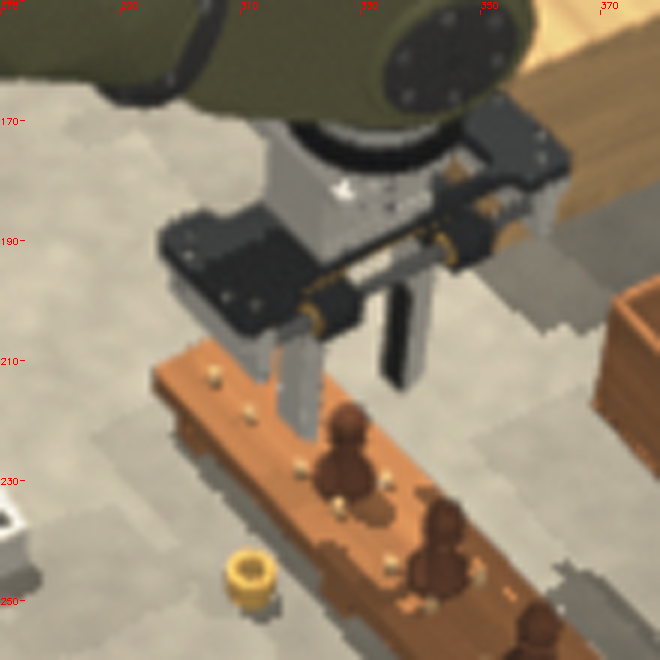

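>>> send_rows --commands '[[[0,0.0005,0.004],0],[[0,0.0005,0.01],0],[[0,0.0005,0.018],0],[[0,0.0005,0.026],0],[[0,0.0005,0.032],0],[[0,0.0005,0.0345],0],[[0,0.0005,0.0345],0],[[0,0.0005,0.0345],0]]'

```text
clock: 12.6
eef_pos: [645.8, -65.5, 62.4]
eef_rot: [-3.142, -0.0, 1.638]
wrist_force: [0.2, 0.5, 1.1]
finger_gap: 47.1
```

>>> send_rows --commands '[[[0,0,0],0],[[0,0,0],0],[[0,0,0],0],[[0,0,0],0],[[0,0,0],0],[[0,0,0],0],[[0,0,0],0],[[0,0,0],0]]' --hand 1 --force 15

```text
clock: 13.27
eef_pos: [645.8, -65.5, 62.5]
eef_rot: [3.141, 0.0, 1.638]
wrist_force: [0.1, -0.1, 0.8]
finger_gap: 18.1
```

>>> send_rows --commands '[[[0,0,-0.003],0],[[0,0,-0.008],0],[[0,0,-0.014],0],[[0,0,-0.022],0],[[0,0,-0.032],0],[[0,0,-0.042],0],[[0,0,-0.052],0],[[0,0,-0.058],0]]'

```text
clock: 13.93
eef_pos: [646.2, -65.6, 122.5]
eef_rot: [3.14, 0.0, 1.638]
wrist_force: [-0.3, -0.7, -1.1]
finger_gap: 18.1
```

```bash
python3 -c "
from h import *
go(477.4,98.4,115,1.571-.04)
crop('side','b2',270,150,110,110,6)"
```

```text
t 13.93 at [646.2 -65.6 122.5] rot [3.14  0.    1.638] F [-0.3 -0.7 -1.1] gap 18.1 q [-0.16  0.59  1.3   0.    1.25 -0.22]
SHIFT [0.1749, -0.1575, 0.0071] TURN 0.10677467843316002
```

View pics/b2.png

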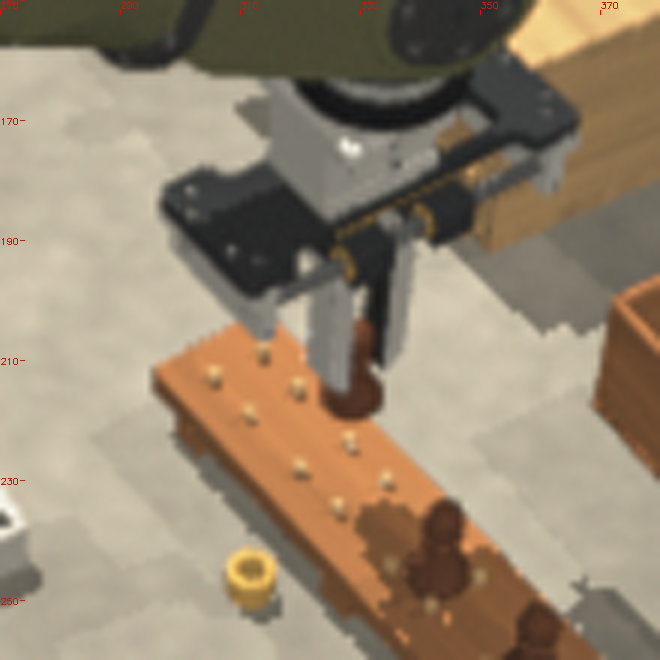

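>>> send_rows --commands '[[[0.006,-0.006,0],0.005],[[0.018,-0.016,0],0.01],[[0.034,-0.031,0],0.02],[[0.052,-0.047,0],0.03],[[0.072,-0.065,0],0.04],[[0.092,-0.083,0],0.055],[[0.112,-0.101,0],0.07],[[0.13,-0.117,0],0.08]]'

```text
clock: 14.65
eef_pos: [518.2, 57.5, 119.8]
eef_rot: [-3.14, -0.0, 1.557]
wrist_force: [1.0, -0.2, -0.1]
finger_gap: 18.2
```

```bash
python3 -c "
from h import *
go(477.4,98.4,80,1.571-.04)"
```

```text
t 14.65 at [518.2  57.5 119.8] rot [-3.14  -0.     1.557] F [ 1.  -0.2 -0.1] gap 18.2 q [0.04 0.33 1.7  0.   1.12 0.05]
SHIFT [0.0403, -0.0413, 0.0399] TURN 0.025904269983419326
```

>>> send_rows --commands '[[[0.012,-0.012,0],0.01],[[0.022,-0.022,0],0.015],[[0.032,-0.033,0],0.02],[[0.039,-0.04,0.005],0.026],[[0.04,-0.041,0.015],0.026],[[0.04,-0.041,0.027],0.026],[[0.04,-0.041,0.037],0.026],[[0.04,-0.041,0.04],0.026]]'

```text
clock: 15.32
eef_pos: [479.0, 96.5, 78.1]
eef_rot: [-3.139, 0.001, 1.532]
wrist_force: [-0.5, 0.8, -1.5]
finger_gap: 18.4
```

```bash
python3 -c "
from h import *
go(477.4,98.4,44.5,1.571-.04)
crop('side','b3',205,150,110,110,6)"
```

```text
t 15.32 at [479.   96.5  78.1] rot [-3.139e+00  1.000e-03  1.532e+00] F [-0.5  0.8 -1.5] gap 18.4 q [ 0.12  0.32  1.82 -0.    1.01  0.16]
SHIFT [0.0019, -0.0016, 0.0336] TURN 0.0005157087242466663
```

View pics/b3.png

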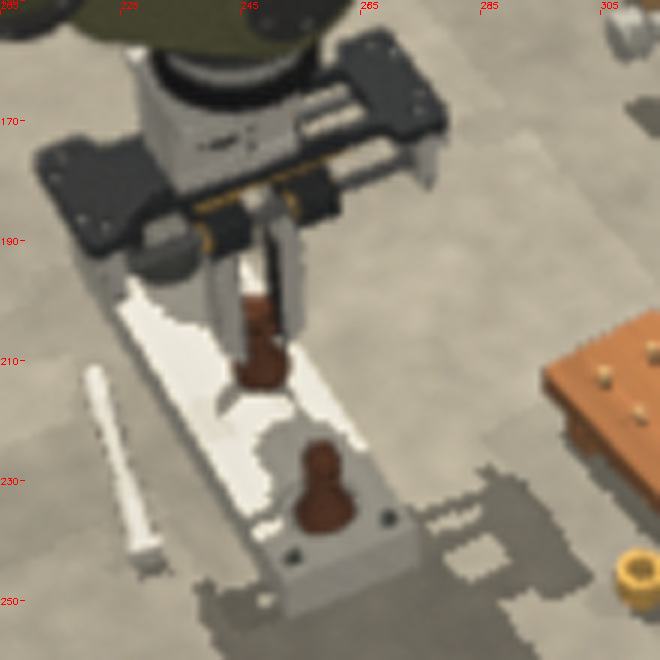

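>>> send_rows --commands '[[[0.0005,-0.0005,0.002],0],[[0.001,-0.001,0.006],0],[[0.0015,-0.001,0.012],0],[[0.0015,-0.001,0.018],0],[[0.0015,-0.001,0.024],0],[[0.0015,-0.001,0.029],0],[[0.0015,-0.001,0.031],0],[[0.0015,-0.001,0.031],0]]'

```text
clock: 16.03
eef_pos: [478.6, 98.4, 48.8]
eef_rot: [-3.141, 0.0, 1.532]
wrist_force: [-0.2, -0.3, -1.1]
finger_gap: 18.3
```

```bash
python3 -c "
from h import *
go(477.4,98.4,41.5,1.571-.04)
crop('side','b4',205,150,110,110,6)"
```

```text
t 16.03 at [478.6  98.4  48.8] rot [-3.141  0.     1.532] F [-0.2 -0.3 -1.1] gap 18.3 q [ 0.13  0.36  1.84 -0.    0.94  0.17]
SHIFT [-0.0, -0.0012, 0.0074] TURN 0.0007370883792514604
```

View pics/b4.png

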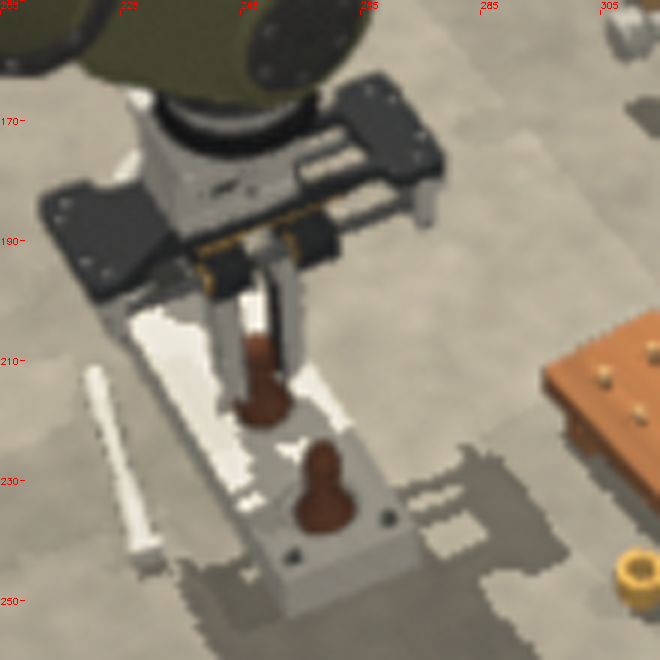

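>>> send_rows --commands '[[[0,-0.0005,0.001],0],[[0,-0.001,0.002],0],[[0,-0.001,0.0035],0],[[0,-0.001,0.0045],0],[[0,-0.001,0.0055],0],[[0,-0.001,0.006],0],[[0,-0.001,0.006],0],[[0,-0.001,0.006],0]]'

```text
clock: 16.75
eef_pos: [477.9, 98.5, 43.5]
eef_rot: [3.142, -0.0, 1.532]
wrist_force: [0.4, 0.7, -1.2]
finger_gap: 18.5
```

>>> send_rows --commands '[[[0,0,0.0003],0],[[0,0,0.0006],0],[[0,0,0.0009],0],[[0,0,0.0012],0],[[0,0,0.0015],0],[[0,0,0.0015],0],[[0,0,0.0015],0],[[0,0,0.0015],0]]'

```text
clock: 17.42
eef_pos: [478.2, 98.5, 42.3]
eef_rot: [3.141, -0.0, 1.532]
wrist_force: [-0.3, -0.6, 4.8]
finger_gap: 18.4
```

On the floor of the well. Release.

>>> send_rows --commands '[[[0,0,-0.0005],0],[[0,0,-0.0005],0],[[0,0,-0.0005],0],[[0,0,-0.0005],0],[[0,0,-0.0005],0],[[0,0,-0.0005],0],[[0,0,-0.0005],0],[[0,0,-0.001],0]]' --hand -0.1

```text
clock: 18.08
eef_pos: [477.8, 98.5, 42.9]
eef_rot: [-3.141, 0.0, 1.532]
wrist_force: [-0.2, 0.6, 0.5]
finger_gap: 51.6
```

>>> send_rows --commands '[[[0,0,-0.003],0],[[0,0,-0.012],0],[[0,0,-0.024],0],[[0,0,-0.038],0],[[0,0,-0.052],0],[[0,0,-0.066],0],[[0,0,-0.08],0],[[0,0,-0.09],0]]'

```text
clock: 18.75
eef_pos: [478.2, 98.5, 134.9]
eef_rot: [3.14, -0.0, 1.532]
wrist_force: [0.2, 0.2, 0.6]
finger_gap: 51.9
```

```bash
python3 -c "
from h import *
go(481.5,208.5,130)
crop('side','b5',205,150,110,110,6)"
```

```text
t 18.75 at [478.2  98.5 134.9] rot [ 3.14  -0.     1.532] F [0.2 0.2 0.6] gap 51.9 q [0.13 0.24 1.78 0.   1.13 0.17]
SHIFT [0.11, -0.001, 0.005] TURN None
```

View pics/b5.png

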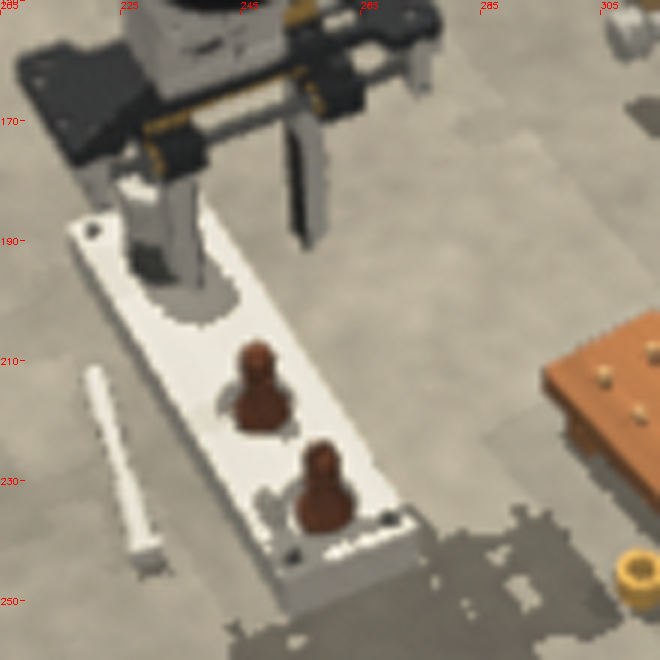

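>>> send_rows --commands '[[[0.008,0,0],-0.1],[[0.024,0,0],-0.22],[[0.044,0,0],-0.34],[[0.064,0,0],-0.46],[[0.084,0,0],-0.58],[[0.1,-0.001,0],-0.7],[[0.109,-0.001,0],-0.82],[[0.11,-0.001,0],-0.94]]' --hand -0.5

```text
clock: 19.47
eef_pos: [480.9, 209.9, 132.7]
eef_rot: [-3.141, -0.0, 2.479]
wrist_force: [-0.4, -0.0, -0.1]
finger_gap: 70.5
```

>>> send_rows --commands '[[[0,0,0],-0.06],[[0,0,0.003],-0.06],[[0,0,0.008],-0.06],[[0,0,0.014],-0.06],[[0,0,0.02],-0.06],[[0,0,0.022],-0.06],[[0,0,0.022],-0.06],[[0,0,0.022],-0.06]]'

```text
clock: 20.13
eef_pos: [481.2, 208.4, 110.8]
eef_rot: [-3.141, -0.0, 2.531]
wrist_force: [-0.0, 0.1, 0.2]
finger_gap: 70.6
```

```bash
python3 -c "
from h import *
go(481.5,208.5,58)
crop('side','c1',190,110,110,110,6);crop('top','c2',185,190,80,60,8)
print(proj('top',[[481.5,208.5,98]]),proj('side',[[481.5,208.5,98]]))"
```

```text
t 20.13 at [481.2 208.4 110.8] rot [-3.141 -0.     2.531] F [-0.   0.1  0.2] gap 70.6 q [ 0.34  0.34  1.7   0.    1.1  -0.62]
SHIFT [-0.0002, 0.0003, 0.0528] TURN None
[[203.52340437 219.43847603]] [[230.05735597 178.01788641]]
```

View pics/c1.png

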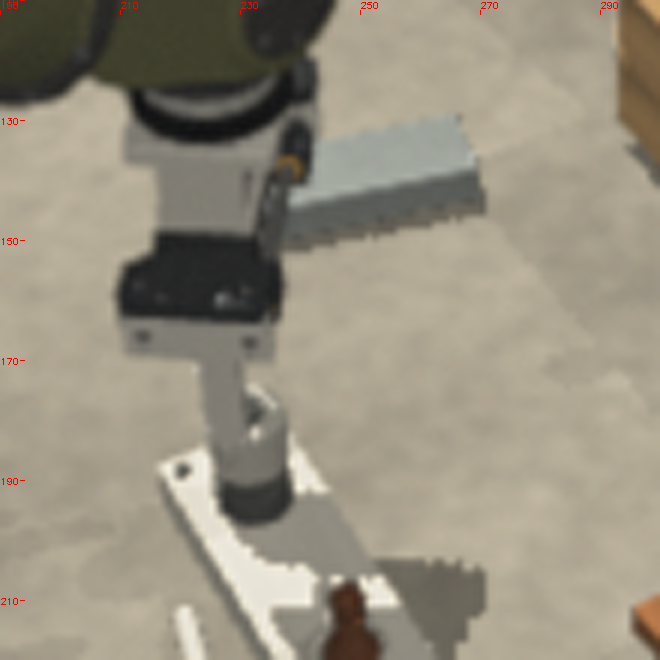

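View pics/c2.png

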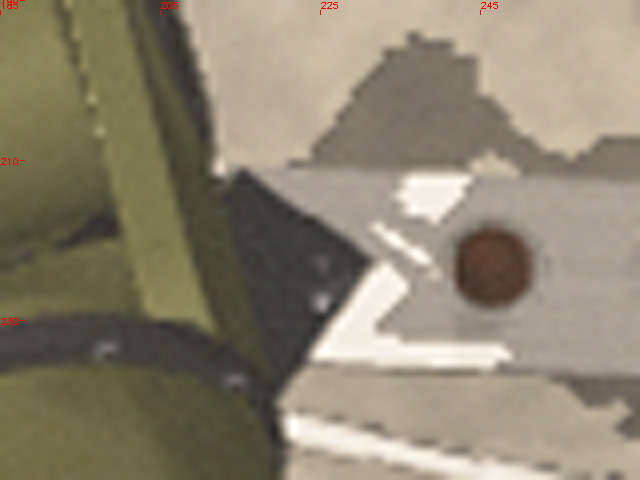

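>>> send_rows --commands '[[[0,0,0.003],0],[[0,0,0.008],0],[[0,0,0.015],0],[[0,0,0.022],0],[[0,0,0.028],0],[[0,0,0.033],0],[[0,0,0.035],0],[[0,0,0.035],0]]'

```text
clock: 20.9
eef_pos: [480.9, 208.3, 75.3]
eef_rot: [-3.141, -0.001, 2.532]
wrist_force: [0.2, -0.4, -0.4]
finger_gap: 70.8
```

>>> send_rows --commands '[[[0,0,0.002],0],[[0,0,0.006],0],[[0,0,0.01],0],[[0,0,0.014],0],[[0,0,0.017],0],[[0,0,0.018],0],[[0,0,0.018],0],[[0,0,0.018],0]]'

```text
clock: 21.57
eef_pos: [481.2, 208.4, 58.0]
eef_rot: [-3.142, 0.0, 2.532]
wrist_force: [0.0, -0.9, 0.7]
finger_gap: 70.4
```

>>> send_rows --commands '[[[0,0,0],0],[[0,0,0],0],[[0,0,0],0],[[0,0,0],0],[[0,0,0],0],[[0,0,0],0],[[0,0,0],0],[[0,0,0],0]]' --hand 1 --force 30

```text
clock: 22.23
eef_pos: [482.0, 209.4, 58.3]
eef_rot: [3.139, 0.001, 2.532]
wrist_force: [6.1, 7.7, -1.3]
finger_gap: 39.4
```

```bash
python3 -c "
from h import *
go(481.5,208.5,58)
print(manip.read_state()['moment'])
crop('side','c3',190,120,90,90,7)"
```

```text
t 22.23 at [482.  209.4  58.3] rot [3.139e+00 1.000e-03 2.532e+00] F [ 6.1  7.7 -1.3] gap 39.4 q [ 0.34  0.42  1.74  0.    0.99 -0.62]
SHIFT [-0.0001, -0.001, 0.0003] TURN None
[ 1.27195211 -0.88581061 -0.01707516]
```

View pics/c3.png

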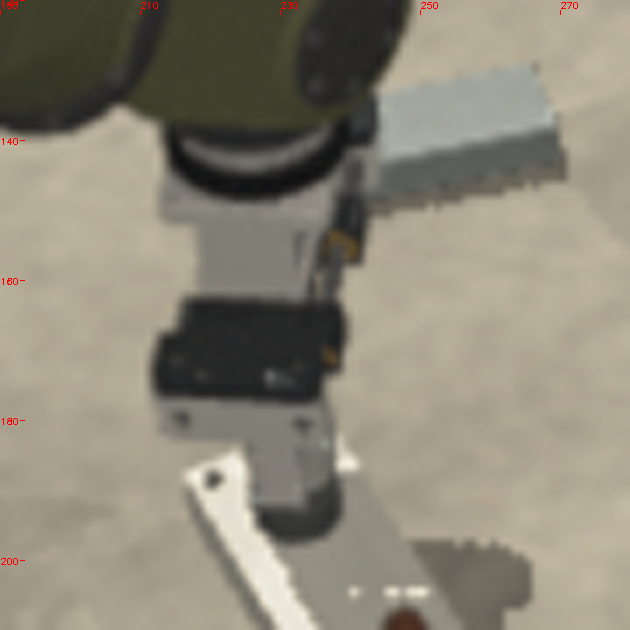

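>>> send_rows --commands '[[[0,0.0005,0],0],[[0,0.0013,0],0],[[0,0.0013,0.0005],0],[[0,0.0013,0.001],0],[[0,0.0013,0.0015],0],[[0,0.0013,0.002],0],[[0,0.0013,0.002],0],[[0,0.0013,0.002],0]]'

```text
clock: 22.95
eef_pos: [482.0, 209.5, 56.0]
eef_rot: [3.141, 0.0, 2.532]
wrist_force: [0.6, 0.2, 2.4]
finger_gap: 39.8
```

>>> send_rows --commands '[[[0,0,0.0003],0],[[0,0,0.0006],0],[[0,0,0.0009],0],[[0,0,0.0012],0],[[0,0,0.0015],0],[[0,0,0.0015],0],[[0,0,0.0015],0],[[0,0,0.0015],0]]'

```text
clock: 23.62
eef_pos: [482.1, 209.5, 55.4]
eef_rot: [3.141, 0.0, 2.532]
wrist_force: [-4.5, -2.5, 15.8]
finger_gap: 39.3
```

>>> send_rows --commands '[[[0,0,-0.0003],0],[[0,0,-0.0006],0.03],[[0,0,-0.0006],0.08],[[0,0,-0.0006],0.13],[[0,0,-0.0006],0.18],[[0,0,-0.0006],0.23],[[0,0,-0.0006],0.28],[[0,0,-0.0006],0.33]]'

```text
clock: 24.28
eef_pos: [481.8, 209.3, 55.5]
eef_rot: [-3.141, 0.0, 2.199]
wrist_force: [-3.1, -2.8, 10.5]
finger_gap: 39.2
```

```bash
python3 -c "
from h import *
go(482,209.5,55)
print(manip.read_state()['moment'])"
```

```text
t 24.28 at [481.8 209.3  55.5] rot [-3.141  0.     2.199] F [-3.1 -2.8 10.5] gap 39.2 q [ 0.34  0.42  1.73 -0.    0.98 -0.29]
SHIFT [0.0, 0.0002, 0.0005] TURN None
[-0.68437895  0.68695469  0.08743818]
```

>>> send_rows --commands '[[[0,0,0],0.05],[[0,0,0],0.1],[[0,0,0],0.15],[[0,0,0],0.2],[[0,0,0],0.25],[[0,0,0],0.3],[[0,0,0],0.35],[[0,0,0],0.35]]'

```text
clock: 24.95
eef_pos: [481.6, 209.3, 55.5]
eef_rot: [-3.141, 0.0, 1.849]
wrist_force: [-3.9, -3.4, 11.5]
finger_gap: 39.7
```

>>> send_rows --commands '[[[0,0,0],0.05],[[0,0,0],0.1],[[0,0,0],0.15],[[0,0,0],0.2],[[0,0,0],0.25],[[0,0,0],0.3],[[0,0,0],0.35],[[0,0,0],0.35]]'

```text
clock: 25.62
eef_pos: [481.3, 209.3, 55.5]
eef_rot: [-3.14, 0.001, 1.499]
wrist_force: [-6.9, -4.2, 12.1]
finger_gap: 39.9
```

>>> send_rows --commands '[[[-0.0004,-0.0006,0],0.05],[[-0.0004,-0.0006,0],0.1],[[-0.0004,-0.0006,0],0.15],[[-0.0004,-0.0006,0],0.2],[[-0.0004,-0.0006,0],0.25],[[-0.0004,-0.0006,0],0.3],[[-0.0004,-0.0006,0],0.35],[[-0.0004,-0.0006,0],0.35]]'

```text
clock: 26.28
eef_pos: [481.0, 209.3, 55.0]
eef_rot: [-3.141, 0.0, 1.149]
wrist_force: [-0.8, 0.8, 2.8]
finger_gap: 39.8
```

>>> send_rows --commands '[[[0,0,0],0.05],[[0,0,0],0.1],[[0,0,0],0.15],[[0,0,0],0.2],[[0,0,0],0.25],[[0,0,0],0.3],[[0,0,0],0.35],[[0,0,0],0.35]]'

```text
clock: 26.95
eef_pos: [480.8, 209.4, 54.9]
eef_rot: [-3.141, 0.0, 0.801]
wrist_force: [-3.1, 2.9, 2.1]
finger_gap: 39.6
```

```bash
python3 -c "
from h import *
go(481,209.4,45)
print(manip.read_state()['moment'])"
```

```text
t 26.95 at [480.8 209.4  54.9] rot [-3.141  0.     0.801] F [-3.1  2.9  2.1] gap 39.6 q [0.34 0.42 1.74 0.   0.98 1.11]
SHIFT [0.0001, 0.0002, 0.0099] TURN None
[0.71030516 0.90897078 0.0056795 ]
```

>>> send_rows --commands '[[[0,0,0.0005],0],[[0,0,0.001],0],[[0,0,0.0015],0],[[0,0,0.002],0],[[0,0,0.0025],0],[[0,0,0.003],0],[[0,0,0.003],0],[[0,0,0.003],0]]'

```text
clock: 27.62
eef_pos: [480.8, 209.4, 51.9]
eef_rot: [-3.141, 0.0, 0.805]
wrist_force: [-3.8, 2.9, 3.9]
finger_gap: 39.7
```

>>> send_rows --commands '[[[0,0,0.0006],0],[[0,0,0.0012],0],[[0,0,0.0018],0],[[0,0,0.0024],0],[[0,0,0.003],0],[[0,0,0.0036],0],[[0,0,0.004],0],[[0,0,0.004],0]]' --force 40

```text
clock: 28.28
eef_pos: [480.8, 209.4, 48.0]
eef_rot: [-3.141, 0.0, 0.805]
wrist_force: [-5.0, 3.1, 6.0]
finger_gap: 39.4
```

>>> send_rows --commands '[[[0,0,0.0003],0],[[0,0,0.0006],0],[[0,0,0.0009],0],[[0,0,0.0012],0],[[0,0,0.0015],0],[[0,0,0.0018],0],[[0,0,0.0018],0],[[0,0,0.0018],0]]'

```text
clock: 28.95
eef_pos: [480.9, 209.4, 46.5]
eef_rot: [-3.141, 0.0, 0.805]
wrist_force: [-7.0, 3.2, 9.0]
finger_gap: 39.8
```

>>> send_rows --commands '[[[0,0,0.0002],0],[[0,0,0.0004],0],[[0,0,0.0006],0],[[0,0,0.0008],0],[[0,0,0.001],0],[[0,0,0.001],0],[[0,0,0.001],0],[[0,0,0.001],0]]'

```text
clock: 29.62
eef_pos: [480.9, 209.5, 46.0]
eef_rot: [-3.141, 0.0, 0.805]
wrist_force: [-9.9, 1.9, 16.4]
finger_gap: 39.1
```

```bash
python3 -c "
from h import *
go(481,209.4,45)
crop('side','d1',190,120,130,140,4);crop('side','d2',250,150,150,150,4)
go(481,209.4,45)"
```

```text
t 29.62 at [480.9 209.5  46. ] rot [-3.141  0.     0.805] F [-9.9  1.9 16.4] gap 39.1 q [0.34 0.44 1.74 0.   0.96 1.11]
SHIFT [-0.0, 0.0001, 0.001] TURN None
t 29.72 at [481.  209.5  46.1] rot [-3.141  0.     0.805] F [-9.3  1.6 14.8] gap 39.4 q [0.34 0.44 1.74 0.   0.96 1.11]
SHIFT [-0.0, 0.0001, 0.0011] TURN None
```

View pics/d1.png

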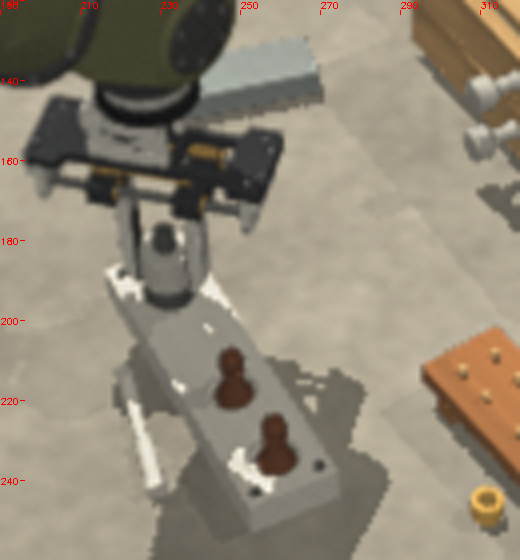

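View pics/d2.png

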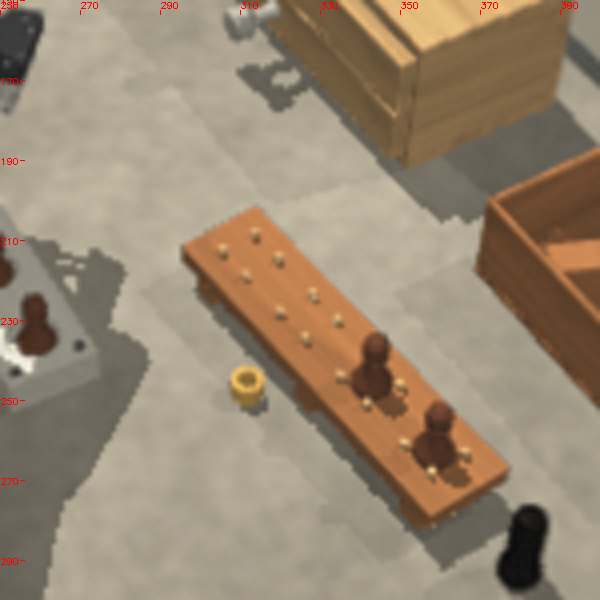

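>>> send_rows --commands '[[[0,0,0.0003],0],[[0,0,0.0003],0],[[0,0,0.0003],0],[[0,0,0.0003],0],[[0,0,0.0003],0],[[0,0,0.0003],0],[[0,0,0.0003],0],[[0,0,0.0003],0]]'

```text
clock: 30.38
eef_pos: [480.9, 209.5, 46.0]
eef_rot: [-3.141, 0.0, 0.805]
wrist_force: [-10.7, 0.9, 19.0]
finger_gap: 39.5
```

```bash
python3 -c "
from h import *
crop('side','e1',210,155,50,50,12)
a=np.linspace(0,6.283,90)
for z,r in((98,9),(80,20),(48,20),(30,20)):
  p=proj('side',np.c_[481.0+r*np.cos(a),209.0+r*np.sin(a),0*a+z]);q=(p-[210,155]+.5)*12-.5
  print(z,q.min(0).round(),q.max(0).round())
go(481,209.4,45)"
```

```text
98 [207. 255.] [280. 307.]
80 [169. 275.] [329. 390.]
48 [180. 363.] [338. 478.]
30 [186. 412.] [343. 527.]
t 30.43 at [481.  209.5  46. ] rot [-3.141  0.     0.805] F [-10.3   0.4  19.7] gap 39.1 q [0.34 0.44 1.74 0.   0.96 1.11]
SHIFT [-0.0, 0.0001, 0.001] TURN None
```

View pics/e1.png

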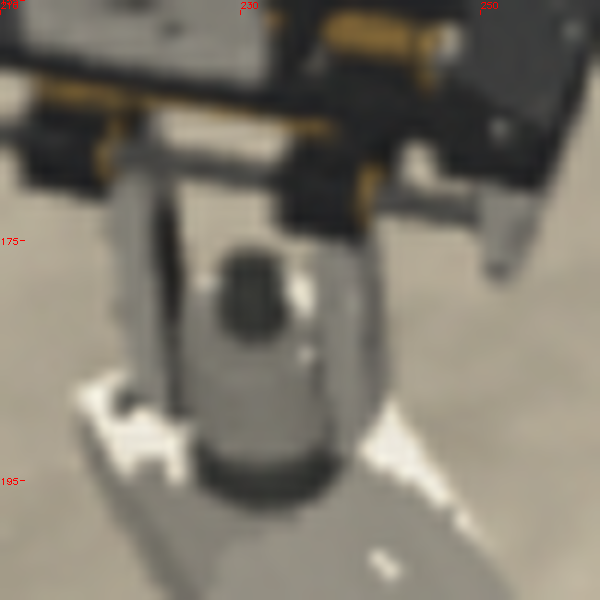

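```bash
python3 -c "
from cell import manip
print(manip.sign_off())"
```

```text
the job is handed in; nothing more can be done
None
```

I moved two pawns from the oak rack, one into each well of the carrier. Then I turned the collar about 80–100° until its keyway dropped over the pin, and pushed it home. I handed the job in at about 30.4 s, still gripping the collar and pressing it down.

- **Collar:** It went down about 12.2 mm in all and then stopped. The wrist push rose to about 19 N with no more movement, well above the spring's 6.5 N. In the last side picture only the 18 mm shoulder shows under the collar, so it is resting on it.
- **Pawns:** The side view shows both moved pawns upright in their wells and let go, and the other two standing in the rack. The bushing, the bishop and the gauge are in the pictures and show no disturbance. The stone is only partly visible, and I did not look again at the blank or the chuck key.
- **Disagreements:** The camera fits differed by about 2 mm. The grip on the collar ended with about 10 N of side force.

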